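# Fasten the dust trap's clean-out cover

## Task

The grey clean-out cover on top of the plywood dust trap is held by three quarter-turn fasteners with yellow wing heads, and one has been left undone: it stands proud, showing its red collar, and its wing lies crosswise to the other two. Press that wing down and turn it a quarter turn clockwise (seen from above) until its cam catches, then let go so that it springs up locked, its wing in line with the others. Leave the two fasteners that are already locked as they are.

Things in the scene. Friction and masses are not known exactly. Their poses are not given: they have to be found in the camera images.
- open_wing (a point): point on the vertical axis of the undone fastener, inside its yellow wing bar: 44 mm long along this x axis, 14 mm thick along y, from 10 mm above to 28 mm below this point. Below the wing: a flange 45 mm across (top 28 mm down, moves with the wing) in a fixed dark cup 62 mm across (undone: rim 36 mm, cover 50 mm below this point). z is up; the frame turns and sinks with the wing.
- open_press (a joint): how far the undone fastener's head is pressed down, in m: 0 standing proud, 0.013 at the bottom stop. A spring pushes it up with 3 N at 0 and 12 N at the bottom. Pressed less than 0.006 it will not turn, from 0.009 on it turns freely (0.011 is a good depth); turned home and let go it springs up to about 0.004, where it is caught.
- open_turn (a joint): how far the undone fastener's wing is turned clockwise seen from above, in rad: 0 undone (wing across the row), 1.57 locked (wing along the row), end stop at 1.66; the cam can spring up into its catch from about 1.35 on. It turns easily (about 0.05 Nm).
- shut1_turn (a joint): the same angle for one of the two locked fasteners: starts near 1.57 rad and is to stay. The three stand in a row 125 mm apart along the middle of the cover, in any order. The cover tops a fixed plywood box 200 by 420 mm, 100 mm high, placed and turned differently each time; nothing on it is higher than the undone wing.
- shut2_turn (a joint): the same angle for the other fastener that is already locked: it starts near 1.57 rad and is to stay there.

How it is judged:
At the end, for the whole second after the job is handed in: The undone fastener is turned at least 1.3 rad (75 degrees) clockwise and has sprung up into its catch (head 2.5 to 5.5 mm below its undone height), and both other fasteners are still locked (1.25 rad or more) (value of joint open_turn above 1.3 rad and value of joint open_press between 0.0025 and 0.0055 m and value of joint each of shut1_turn, shut2_turn above 1.25 rad); the robot touches nothing.
It fails at once if a fastener that was already locked is undone (value of joint any of shut1_turn, shut2_turn below 1.2 rad).
It fails at once if the wing is forced round without being pressed down (value of joint open_turn between 0.3 and 1.15 rad and value of joint open_press below 0.006 m).
It also fails if it takes over 29 s, if anything falls off the work surface, if the arm or the gripper's body presses on something with over 40 N, if the wrist force passes 120 N, or if a joint passes its speed limit or range.

## Robot

A 6-joint arm with a two-finger parallel gripper is mounted at the origin on the work surface. World frame = base frame: x ahead of the robot, y to its left, z up, the work surface at z = 0. Lengths are in m, angles in rad, forces in N, time in s.
With the tool pointing down it reaches from about 0.3 to 0.775 m from the base axis. Payload 14.6 kg.
Tool frame: the origin (TCP) lies on the centre line of the jaws, within the pads' length; the fingertips stand 25 mm ahead of it and the grasp point (between the pads) lies 6 mm ahead of it (ctrl.tip_reach is the distance from the TCP to the fingertips, in m); z points along the fingers, y is the line along which they close (so a half turn about z gives the same grasp; the last joint's range is limited). The gripper opens to 94 mm and grips with 3 to 60 N. Pads are 16 mm wide; open, the fingers measure 119 mm over their backs; the gripper's body (75 mm by 177 mm) begins 78 mm behind the grasp point.
Start: joints at [-1.387, 0.3, 1.521, -0, 1.321, -0.067], TCP at [0.136, -0.533, 0.23] pointing down, gripper open.
Joint ranges: [-3.03, 3.03], [-0.79, 2.21], [0.23, 2.52], [-1.04, 4.18], [0, 3.07], [-2.55, 2.55]. Speed limits (rad/s): [2.22, 2.22, 2.57, 3.14, 3.14, 3.14].

## Interface

Orientations are given as [roll, pitch, yaw] about the fixed x, y, z axes, in that order (R = Rz(yaw) Ry(pitch) Rx(roll)).
In Python, from station import ctrl gives the robot as it stands. The module is installed in compiled form; this text tells all that it offers.
- The arm moves only by the tool apply_moves, never from a script. Its argument "deltas" is a list of rows, each a list of 7 numbers: the closure in counts, from 0 (fully open) to 255 (shut), then the shift along the world's x, y, z in cm, then the turn, a rotation vector about the world's x, y, z in rad. In form: [[jaw, tx, ty, tz, ax, ay, az], ...]. A call has 1 to 10 rows; each row shifts and turns the commanded pose from where the row before left it; what a row does not reach is not made up. A row lasts 1/10 s, in which the tool goes at most 50 mm and 8.59 degrees, less where a joint would pass 70% of its speed; a pose out of reach is approached as far as the arm can. A call with a gripper value outside its range is refused whole. The fingers move at their own pace and stop on an object; "grip_force" is the grip in N (left out, the last holds). Time passes only in rows, so rows that do not move let the fingers close. It gives the time, the measured TCP pose, the force, the opening and the grip force at its end, in the units of the state.
- ctrl.get_obs(): the state, without advancing time (a new reading comes with each control period).
- ctrl.camera(name): name is "scene" or "side" or "wrist"; returns a dict with "img" (400x640x3 uint8, red, green, blue), "K" (3x3 intrinsics, pixels), "pose" (4x4, takes a point from camera to world coordinates); the wrist camera has in their place "hand_eye" (4x4, takes a point from camera to tool coordinates, whose origin is the TCP and whose axes are the flange's). Camera axes: x right, y up, looking along -z (the intrinsics and any distortion apply to the point x, -y, -z); pixel columns grow to the right and rows downward; lengths in m; the calibration is good to about 2 mm. A picture is of the moment at which its call begins: read the wrist's pose just before it. There is no depth.
- ctrl.hand_in(): hands the job in; it is judged then, once.
The state is a dict: "time_s": time; "qpos": joint angles; "joint_vel": joint speeds; "tau": joint torques, N m; "ee_pos": TCP position; "eef_rot": TCP orientation; "force": force on the tool from outside, world axes, zero at the start; "moment": the same for the moment, N m; "grip_width": finger opening in m; "grip_force": force on a finger pad.
Only numpy, scipy, OpenCV 4.12 (cv2) and the standard library are available. Lean on these libraries where they do the work, as an engineer would, in place of code of your own. Each camera call takes 0.05 s, during which the arm holds its last target. There are 200 camera calls.

## Working session

There is one attempt and no reset: what is moved stays moved. The work goes in short steps, Python scripts to look and compute and a tool call to move; the robot and the scene stay as the last step left them, time stands still between calls to the robot, and variables do not carry over. Pictures are saved under pics/ and viewed, at most 10 in all, crops included, and the job is handed in when it is done.

Besides the shell and the picture viewer there is one more tool, called as a command line: name --pt "numbers of a row" for each row, then --argument value for the rest. apply_moves: Moves the arm, as the interface text tells. Its arguments: {"type":"object","properties":{"deltas":{"type":"array"},"grip_force":{"type":"number"}},"required":["deltas"]}

```bash
mkdir -p pics; cat > h.py <<'E'
import numpy as np, cv2
from scipy.spatial.transform import Rotation as R
from station import ctrl
def shot(n):
    o=ctrl.get_obs(); c=ctrl.camera(n); K=np.array(c['K'])
    if n=='wrist':
        T=np.eye(4); T[:3,3]=o['ee_pos']; T[:3,:3]=R.from_euler('xyz',o['eef_rot']).as_matrix()
        P=T@np.array(c['hand_eye'])
    else: P=np.array(c['pose'])
    return c['img'],K,P,c
def ray(u,v,K,P):
    d=np.linalg.inv(K)@[u,v,1]; d=P[:3,:3]@[d[0],-d[1],-d[2]]
    return P[:3,3],d
def onz(u,v,K,P,z):
    o,d=ray(u,v,K,P); return o+d*(z-o[2])/d[2]
def blobs(img,lo,hi,amin=30):
    h=cv2.cvtColor(img,cv2.COLOR_RGB2HSV); m=cv2.inRange(h,np.array(lo),np.array(hi))
    n,l,s,c=cv2.connectedComponentsWithStats(m)
    return [(c[i],s[i],cv2.minAreaRect(np.argwhere(l==i)[:,::-1].astype(np.float32))) for i in range(1,n) if s[i][4]>=amin]
E
python3 - <<'E'
from h import *
print(ctrl.get_obs())
ims=[]
for n in ['scene','side','wrist']:
    i,K,P,c=shot(n); print(n,c.keys(),K.round(1).tolist(),P.round(3).tolist()); 
    if 'dist' in c: print(c['dist'])
    ims.append(i)
    for col,lo,hi in [('y',(20,120,100),(35,255,255)),('r',(0,150,80),(8,255,255))]:
        for b in blobs(i,lo,hi): print(col,b[0].round(1),b[1],[np.round(x,1) for x in b[2]])
    cv2.imwrite(f'pics/{n}.png',i[:,:,::-1])
s=[cv2.resize(x,(480,300)) for x in ims]
cv2.imwrite('pics/a.png',np.vstack([np.hstack([x[:,:,::-1] for x in [cv2.resize(y,(400,250)) for y in ims[:2]]]),cv2.copyMakeBorder(cv2.resize(ims[2],(480,300))[:,:,::-1],0,0,0,320,0)]))
E
```

```text
{'time_s': 0.0, 'qpos': array([-1.38661045e+00,  3.00482175e-01,  1.52158312e+00, -4.66323789e-05,
        1.32069409e+00, -6.65529694e-02]), 'joint_vel': array([ 0.00076217, -0.00066077, -0.00031378, -0.00100649,  0.00037463,
        0.00208586]), 'tau': array([ 9.70179208e-04, -5.31800723e+01, -3.52735341e+01,  7.08681252e-02,
        2.43313605e-02, -8.54640280e-05]), 'ee_pos': array([ 0.13643432, -0.53256742,  0.22987938]), 'eef_rot': array([-3.14042550e+00, -3.25239759e-05,  2.50750392e-01]), 'force': array([ 1.00580859, -1.20916206,  0.58337513]), 'moment': array([-0.03279646,  0.00923172, -0.01513555]), 'grip_force': 0.0, 'grip_width': 0.09404166291259278}
scene dict_keys(['img', 'K', 'pose']) [[381.5, 0.0, 324.1], [0.0, 381.5, 203.2], [0.0, 0.0, 1.0]] [[-0.322, -0.51, 0.798, 1.08], [0.947, -0.167, 0.275, 0.217], [-0.007, 0.844, 0.537, 0.509], [0.0, 0.0, 0.0, 1.0]]
y [271.2 198.7] [262 187  20  28 277] [array([271.1, 199.3]), array([16.6, 28.9]), np.float64(40.6)]
y [333.1 219.3] [321 208  25  28 358] [array([333.2, 220.7]), array([28.8, 20.8]), np.float64(20.2)]
y [404.5 240.
[... 1447 characters left out ...]
12.2 156.7] [605 149  16  18  67] [array([612.2, 155.7]), array([10.9, 18.6]), np.float64(38.7)]
y [569.2 241.1] [563 236  15  10  40] [array([569.4, 240.2]), array([ 8.1, 14.3]), np.float64(80.5)]
y [566.3 252.4] [559 247  14  11  38] [array([566.5, 253.1]), array([ 8.6, 12.7]), np.float64(59.0)]
y [605.5 256.1] [599 251  11  12  41] [array([605.9, 255.9]), array([12.2,  7.2]), np.float64(36.9)]
y [555.2 262.6] [548 258  14  11  38] [array([555.5, 262.6]), array([13.9,  7. ]), np.float64(20.0)]
y [568.  263.9] [559 258  18  14  68] [array([567.5, 264.5]), array([13., 17.]), np.float64(90.0)]
y [598.8 264.3] [588 258  19  14  63] [array([597.5, 263.2]), array([17.2, 12.1]), np.float64(21.0)]
```

View pics/a.png

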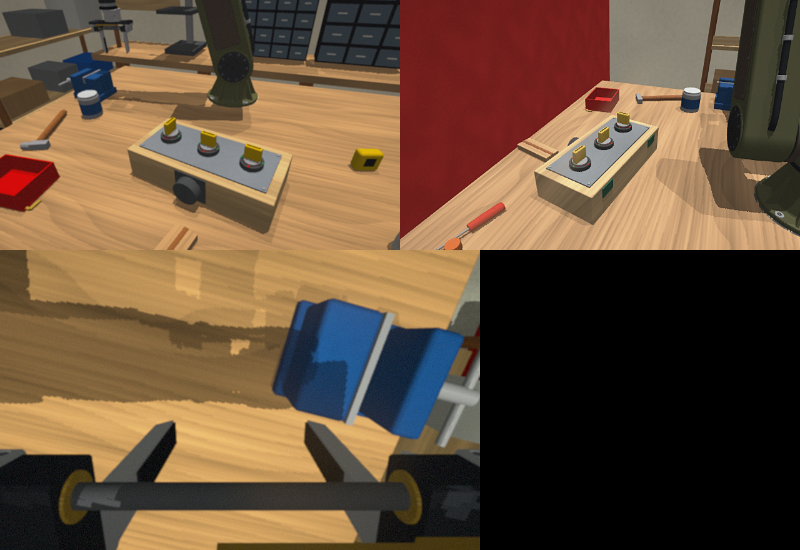

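The scene view shows the row of wings at (271,199), (333,219) and (404,241). In the side view the same wings are at (357,189), (325,215) and (287,247). The far one (scene-left) looks crosswise. Next I triangulate.

```bash
python3 - <<'E'
from h import *
a,K1,P1,_=shot('scene'); b,K2,P2,_=shot('side')
def tri(p,q):
    o1,d1=ray(*p,K1,P1);o2,d2=ray(*q,K2,P2)
    t=np.linalg.lstsq(np.c_[d1,-d2],o2-o1,rcond=None)[0]
    x,y=o1+t[0]*d1,o2+t[1]*d2; return (x+y)/2,np.linalg.norm(x-y)
X=[]
for p,q in [((271.2,198.7),(356.7,188.6)),((333.1,219.3),(325.4,215.4)),((404.5,240.5),(286.6,246.7))]:
    x,e=tri(p,q); X.append(x); print(x.round(4),round(e,4))
print([np.linalg.norm(X[i+1]-X[i]).round(4) for i in (0,1)], np.arctan2(*(X[2]-X[0])[[1,0]]))
c1=cv2.resize(a[170:270,240:440],(800,400),interpolation=2)[:,:,::-1]
c2=cv2.resize(b[165:265,250:400],(300,200),interpolation=2)[:,:,::-1]
cv2.imwrite('pics/b.png',np.vstack([c1,cv2.copyMakeBorder(c2,0,0,0,500,0)]))
E
```

```text
[ 0.5558 -0.0643  0.1436] 0.0045
[0.5771 0.0601 0.1398] 0.0039
[0.5979 0.1832 0.1402] 0.0044
[np.float64(0.1263), np.float64(0.1248)] 1.4025616531384444
```

View pics/b.png

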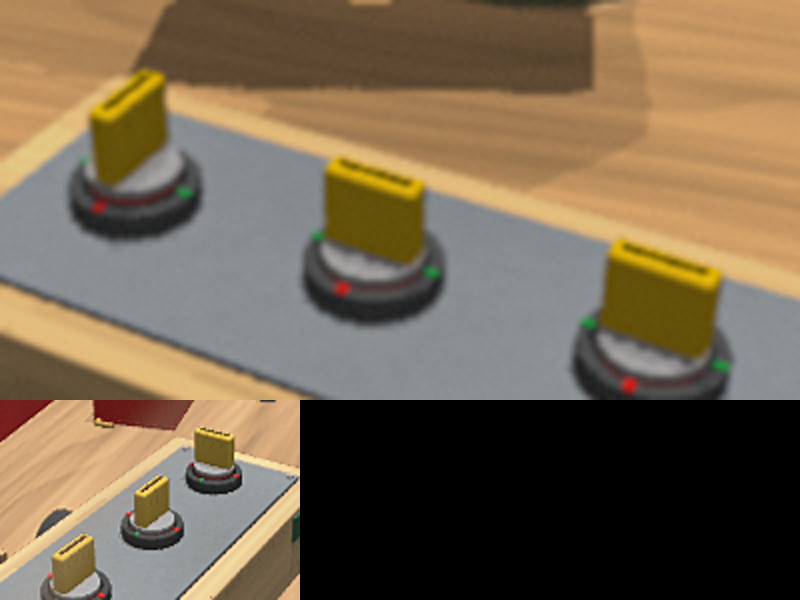

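The undone fastener is the scene-left one: it's crosswise, at about (0.556, -0.064), with its axis point at z≈0.15. The 126 and 125 mm spacing matches the given 125 mm, and the row runs at 1.40 rad. I'll grip across the thickness with tool yaw≈2.97, which leaves q6 room for a quarter turn clockwise. First I go above it and look from close by.

apply_moves --pt "0 2.1 2.35 0 0 0 0.136" --pt "0 2.1 2.35 0 0 0 0.136" --pt "0 2.1 2.35 0 0 0 0.136" --pt "0 2.1 2.35 0 0 0 0.136" --pt "0 2.1 2.35 0 0 0 0.136" --pt "0 2.1 2.35 0 0 0 0.136" --pt "0 2.1 2.35 0 0 0 0.136" --pt "0 2.1 2.35 0 0 0 0.136" --pt "0 2.1 2.35 0 0 0 0.136" --pt "0 2.1 2.35 0 0 0 0.136"

```text
time_s: 1.25
ee_pos: [0.3472, -0.2967, 0.2305]
eef_rot: [3.142, 0.0, 1.616]
force: [-0.1, -0.8, 0.7]
grip_width: 0.0936
grip_force: 0.0
```

apply_moves --pt "0 2.1 2.35 0 0 0 0.136" --pt "0 2.1 2.35 0 0 0 0.136" --pt "0 2.1 2.35 0 0 0 0.136" --pt "0 2.1 2.35 0 0 0 0.136" --pt "0 2.1 2.35 0 0 0 0.136" --pt "0 2.1 2.35 0 0 0 0.136" --pt "0 2.1 2.35 0 0 0 0.136" --pt "0 2.1 2.35 0 0 0 0.136" --pt "0 2.1 2.35 0 0 0 0.136" --pt "0 2.1 2.35 0 0 0 0.136"

```text
time_s: 2.25
ee_pos: [0.5572, -0.0616, 0.2304]
eef_rot: [-3.142, -0.0, 2.976]
force: [-0.0, -0.2, 1.0]
grip_width: 0.094
grip_force: 0.0
```

apply_moves --pt "0 0 0 0 0 0 0" --pt "0 0 0 0 0 0 0" --pt "0 0 0 0 0 0 0"

```text
time_s: 2.55
ee_pos: [0.556, -0.0634, 0.2304]
eef_rot: [-3.141, -0.0, 2.969]
force: [0.8, 0.0, -0.8]
grip_width: 0.0942
grip_force: 0.0
```

```bash
python3 - <<'E'
from h import *
o=ctrl.get_obs(); print(o['qpos'].round(3),o['ee_pos'],o['eef_rot'])
i,K,P,c=shot('wrist')
for b in blobs(i,(20,120,60),(35,255,255),100): print(b[0].round(1),b[1],[np.round(x,1) for x in b[2]], onz(*b[2][0],K,P,.15).round(4), onz(*b[2][0],K,P,.16).round(4))
cv2.imwrite('pics/w1.png',i[:,:,::-1])
E
```

```text
[-0.179  0.322  1.493 -0.     1.327 -1.577] [ 0.55604845 -0.06337623  0.23040764] [-3.14147607e+00 -2.30448982e-04  2.96874030e+00]
[270.3  97.1] [ 213   72  168   87 2270] [array([297.5, 113.1]), array([ 85.4, 167.5]), np.float64(88.0)] [ 0.4853 -0.0661  0.15  ] [ 0.4853 -0.0654  0.16  ]
[562.9  90. ] [ 472   73  168   32 2930] [array([555.5,  88.5]), array([167.,  31.]), np.float64(-0.0)] [0.499  0.1005 0.15  ] [0.4984 0.0941 0.16  ]
[441.7  89.1] [421  74  39  31 357] [array([440.,  89.]), array([38., 30.]), np.float64(-0.0)] [0.4864 0.0272 0.15  ] [0.4863 0.0239 0.16  ]
[469.7  89.7] [457  78  27  27 170] [array([470.2,  89.6]), array([19.6, 30.1]), np.float64(67.6)] [0.4901 0.0464 0.15  ] [0.4899 0.0423 0.16  ]
[394.2  94.4] [353  80  79  25 465] [array([392.,  92.]), array([78., 24.]), np.float64(0.0)] [ 0.4829 -0.0035  0.15  ] [ 0.483  -0.0055  0.16  ]
[230.7 163. ] [218 149  27  31 197] [array([230.6, 166.2]), array([31.7, 22.3]), np.float64(74.7)] [ 0.5119 -0.1176  0.15  ] [ 0.5108 -0.1147  0.16  ]
[232.9 199.7] [219 172  29  58 521] [array([233.8, 199.8]), array([57.8, 25.3
[... 881 characters left out ...]
9.5]), array([40., 19.]), np.float64(-0.0)] [ 0.6251 -0.0091  0.15  ] [ 0.6191 -0.0109  0.16  ]
[502.9 291.1] [489 280  28  21 277] [array([502.7, 289.6]), array([27.2, 19.4]), np.float64(3.2)] [0.6373 0.0604 0.15  ] [0.6309 0.0557 0.16  ]
[ 93.7 326.1] [  78  294   44   71 1006] [array([ 97.3, 328.3]), array([36.8, 73.7]), np.float64(11.1)] [ 0.6167 -0.2483  0.15  ] [ 0.6111 -0.2399  0.16  ]
[546.7 329.3] [ 518  294   45   71 1001] [array([542.3, 328.5]), array([73.6, 34.3]), np.float64(73.4)] [0.6759 0.0888 0.15  ] [0.6678 0.0829 0.16  ]
[387.9 395.1] [ 289  390  202   10 1107] [array([389.5, 394.5]), array([201.,   9.]), np.float64(0.0)] [ 0.7163 -0.0344  0.15  ] [ 0.7065 -0.0351  0.16  ]
```

View pics/w1.png

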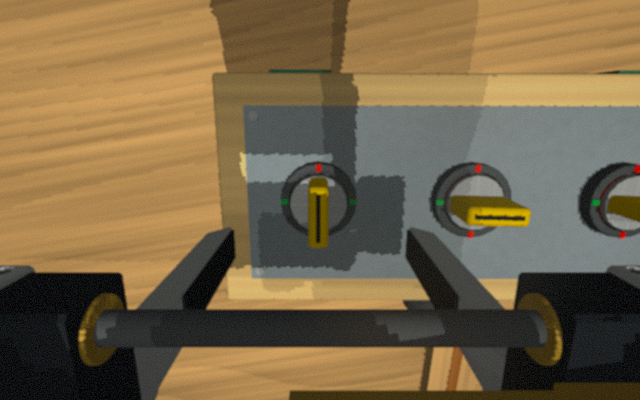

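The close view shows the undone wing upright at (318,217), midway between the jaws and aligned with them, and the top-face ray gives about (0.555, -0.0645). I descend to TCP z≈0.157, which puts the tips 10 mm above the flange, and grip.

apply_moves --pt "0 0 -0.1 -1.0 0 0 0" --pt "0 0 0 -1.0 0 0 0" --pt "0 0 0 -1.0 0 0 0" --pt "0 0 0 -1.0 0 0 0" --pt "0 0 0 -1.0 0 0 0" --pt "0 0 0 -1.0 0 0 0" --pt "0 0 0 -0.8 0 0 0" --pt "0 0 0 -0.5 0 0 0" --pt "0 0 0 0 0 0 0" --pt "0 0 0 0 0 0 0" --grip_force 40

```text
time_s: 3.6
ee_pos: [0.5566, -0.0638, 0.1577]
eef_rot: [3.142, 0.0, 2.971]
force: [0.7, -0.8, 0.5]
grip_width: 0.0939
grip_force: 0.0
```

apply_moves --pt "240 0 0 0 0 0 0" --pt "240 0 0 0 0 0 0" --pt "240 0 0 0 0 0 0" --pt "240 0 0 0 0 0 0" --pt "240 0 0 0 0 0 0" --pt "240 0 0 0 0 0 0" --pt "240 0 0 0 0 0 0" --pt "240 0 0 0 0 0 0" --pt "240 0 0 0 0 0 0" --pt "240 0 0 0 0 0 0"

```text
time_s: 4.6
ee_pos: [0.5565, -0.0638, 0.1574]
eef_rot: [-3.142, -0.0, 2.971]
force: [-0.3, 1.1, 0.5]
grip_width: 0.0174
grip_force: 0.0
```

apply_moves --pt "240 0 0 0 0 0 0" --pt "240 0 0 0 0 0 0" --pt "240 0 0 0 0 0 0" --pt "240 0 0 0 0 0 0"

```text
time_s: 5.0
ee_pos: [0.5564, -0.0645, 0.1575]
eef_rot: [-3.14, 0.0, 2.97]
force: [-0.8, -5.0, 0.8]
grip_width: 0.0138
grip_force: 39.9
```

apply_moves --pt "240 0 0 -0.2 0 0 0" --pt "240 0 0 -0.2 0 0 0" --pt "240 0 0 -0.2 0 0 0" --pt "240 0 0 -0.2 0 0 0" --pt "240 0 0 -0.2 0 0 0" --pt "240 0 0 -0.1 0 0 0" --pt "240 0 0 0 0 0 0" --pt "240 0 0 0 0 0 0"

```text
time_s: 5.8
ee_pos: [0.5565, -0.0646, 0.1474]
eef_rot: [-3.14, 0.001, 2.971]
force: [-3.9, -4.7, 9.1]
grip_width: 0.0138
grip_force: 40.0
```

Spring force is about 9 N at 10 mm, as expected, and the grip is not slipping. I press 1 mm more and turn clockwise.

apply_moves --pt "240 0 0 -0.1 0 0 0" --pt "240 0 0 0 0 0 0" --pt "240 0 0 0 0 0 -0.08" --pt "240 0 0 0 0 0 -0.1" --pt "240 0 0 0 0 0 -0.1"

```text
time_s: 6.3
ee_pos: [0.5566, -0.0646, 0.1465]
eef_rot: [-3.141, 0.001, 2.687]
force: [-5.1, -6.3, 9.7]
grip_width: 0.0135
grip_force: 40.0
```

```bash
python3 -c "
from h import *
o=ctrl.get_obs(); print(o['ee_pos'],o['eef_rot'],o['force'],o['moment'],o['qpos'])"
```

```text
[ 0.55655245 -0.06458884  0.14648714] [-3.14050280e+00  1.25813829e-03  2.68660672e+00] [-5.06054505 -6.28530416  9.70320331] [-1.01608556  0.86055333  0.03751577] [-1.80294167e-01  4.03626851e-01  1.58556900e+00 -1.52212988e-03
  1.15148189e+00 -1.29548480e+00]
```

apply_moves --pt "240 0 0 0 0 0 -0.1" --pt "240 0 0 0 0 0 -0.1" --pt "240 0 0 0 0 0 -0.1" --pt "240 0 0 0 0 0 -0.1" --pt "240 0 0 0 0 0 -0.1" --pt "240 0 0 0 0 0 -0.1" --pt "240 0 0 0 0 0 -0.1"

```text
time_s: 7.0
ee_pos: [0.5565, -0.0647, 0.1465]
eef_rot: [-3.142, 0.002, 1.987]
force: [-3.7, -5.5, 10.2]
grip_width: 0.0138
grip_force: 40.0
```

apply_moves --pt "240 0 0 0 0 0 -0.1" --pt "240 0 0 0 0 0 -0.1" --pt "240 0 0 0 0 0 -0.1" --pt "240 0 0 0 0 0 -0.1" --pt "240 0 0 0 0 0 -0.1" --pt "240 0 0 0 0 0 -0.1" --pt "240 0 0 0 0 0 0" --pt "240 0 0 0 0 0 0"

```text
time_s: 7.8
ee_pos: [0.5565, -0.0647, 0.1465]
eef_rot: [3.141, 0.002, 1.39]
force: [-5.5, -5.5, 9.8]
grip_width: 0.0136
grip_force: 40.0
```

```bash
python3 -c "
from h import *
o=ctrl.get_obs(); print(o['ee_pos'],o['eef_rot'],o['force'],o['moment'],o['qpos'])"
```

```text
[ 0.5565436  -0.06469191  0.14648243] [3.14064316e+00 1.55564585e-03 1.39032098e+00] [-5.53374401 -5.48127183  9.8341454 ] [-1.24564252  1.0164562   0.01329613] [-1.80405690e-01  4.03626952e-01  1.58558102e+00 -1.70330347e-03
  1.15143583e+00  7.61725572e-04]
```

It turned 1.58 rad at depth with a free moment. I ease up 6 mm, then let go.

apply_moves --pt "240 0 0 0.2 0 0 0" --pt "240 0 0 0.2 0 0 0" --pt "240 0 0 0.2 0 0 0" --pt "240 0 0 0 0 0 0"

```text
time_s: 8.2
ee_pos: [0.5565, -0.0647, 0.1523]
eef_rot: [3.141, 0.002, 1.391]
force: [-4.8, -5.3, 5.6]
grip_width: 0.0139
grip_force: 40.0
```

apply_moves --pt "0 0 0 0 0 0 0" --pt "0 0 0 0 0 0 0" --pt "0 0 0 0 0 0 0" --pt "0 0 0 0 0 0 0" --pt "0 0 0 0 0 0 0" --pt "0 0 0 0 0 0 0" --pt "0 0 0 0 0 0 0" --pt "0 0 0 0 0 0 0"

```text
time_s: 9.0
ee_pos: [0.5565, -0.0638, 0.1514]
eef_rot: [-3.142, 0.0, 1.391]
force: [-0.9, 0.6, 1.5]
grip_width: 0.0742
grip_force: 0.0
```

apply_moves --pt "0 0 0 1.0 0 0 0" --pt "0 0 0 1.0 0 0 0" --pt "0 0 0 1.0 0 0 0" --pt "0 0 0 1.0 0 0 0" --pt "0 0 0 1.0 0 0 0" --pt "0 0 0 1.0 0 0 0" --pt "0 0 0 1.0 0 0 0" --pt "0 0 0 0.5 0 0 0" --pt "0 0 0 0 0 0 0" --pt "0 0 0 0 0 0 0"

```text
time_s: 10.0
ee_pos: [0.5564, -0.0638, 0.2261]
eef_rot: [-3.141, -0.0, 1.391]
force: [1.1, 0.4, 0.9]
grip_width: 0.0941
grip_force: 0.0
```

```bash
python3 - <<'E'
from h import *
i,K,P,c=shot('wrist'); a=shot('side')[0]
c2=cv2.resize(a[165:265,250:400],(600,400),interpolation=2)
cv2.imwrite('pics/e.png',np.vstack([cv2.resize(i,(320,200)),cv2.resize(i,(320,200))])[:200,:,::-1])
out=np.zeros((600,600,3),np.uint8); out[:200,:320]=cv2.resize(i,(320,200)); out[200:]=c2
cv2.imwrite('pics/e.png',out[:,:,::-1])
for n in ['scene','side']:
    im=shot(n)[0]
    for b in blobs(im,(20,120,100),(35,255,255),200): print(n,b[0].round(1),b[1])
E
```

```text
scene [271.5 203.3] [261 192  23  24 368]
scene [333.4 221.5] [321 209  26  27 515]
scene [404.9 243.2] [391 229  30  30 647]
scene [589.3 251.9] [565 238  49  35 960]
side [356.1 191.1] [350 180  14  22 219]
side [325.3 215.3] [317 202  17  27 316]
side [286.6 246.7] [276 232  22  30 416]
```

View pics/e.png

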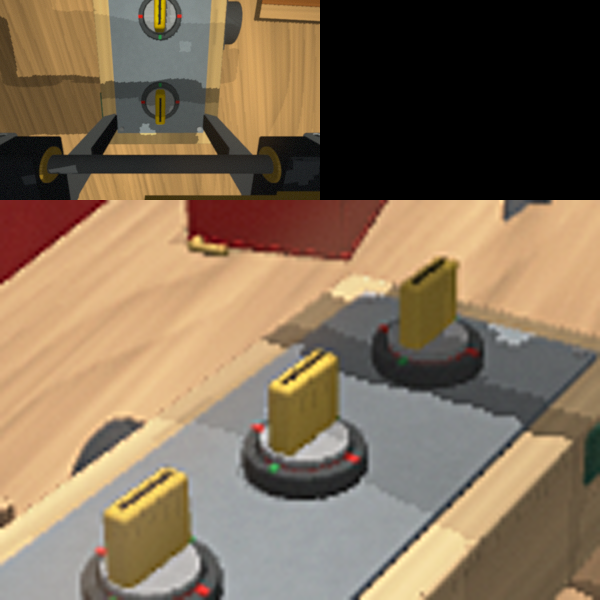

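The picture shows all three wings in line along the row (side view 356,191 / 325,215 / 287,247). The turned wing's top sits about 2 px, or 4 mm, lower than before, so it has sprung into its catch. The gripper is clear, so I hand in.

```bash
python3 -c "
from station import ctrl
print(ctrl.hand_in())"
```

```text
the job is handed in; nothing more can be done
None
```

I pressed the undone fastener down, turned it a quarter turn clockwise and let go: in the last pictures it sits about 4 mm lower and in line with the two locked ones, which look unmoved; the job is handed in, with no verdict shown.

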